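# Tighten the specimen press

### The arm

A 7-joint arm with a two-finger parallel gripper is mounted at the origin on a cart in front of the work surface, level with it; the furniture and walls round the work are solid. World frame = base frame: x ahead of the robot, y to its left, z up, the work surface at z = 0. Lengths are in m, angles in rad, forces in N, time in s.
With the tool pointing down it reaches from about 0.425 to 0.925 m from the base axis. Payload 6.8 kg.
Tool frame: the origin (TCP) lies at the very end of the fingers, on their centre line; the grasp point (between the pads) lies 19 mm behind it; x points along the fingers, y is the direction in which the jaws open and shut, and the axes are right-handed (so a half turn about x gives the same grasp; the last joint's range is limited). The gripper opens to 85 mm and grips with 20 to 120 N. Pads are 22 mm wide; open, the fingers measure 114 mm over their backs; the gripper's body (76 mm by 85 mm) begins 54 mm behind the grasp point. The pads swing forward as they close: fully open they stand 13 mm farther back than shut.
Start: joints at [1.072, 0.477, 0.022, 1.555, -0.011, 1.109, -0.083], TCP at [0.257, -0.624, 0.231] pointing down, gripper open.
Joint ranges: [-2.96, 2.96], [-0.34, 2.1], [-1.41, 1.46], [0.24, 2.44], [-1.37, 4.51], [0.17, 1.92], [-2.96, 2.96]. Speed limits (rad/s): [2.39, 2.39, 3.14, 3.14, 3.14, 3.14, 3.14].

### API

Orientations are given as a unit quaternion [w, x, y, z].
In Python, from plant import robot, read_camera, get_calibration, workorder gives the robot as it stands.
- The arm moves only by the tool arm_command, never from a script. Its argument "increments" is one flat list of numbers, 7 for each row, row after row: the shift along the world's x, y, z in units of 25 mm (1.0 is 25 mm), then the turn, a rotation vector about the world's x, y, z in units of 5 degrees (1.0 is 5 degrees), then the opening, from -1 (shut) to 1 (fully open). In form: [dx, dy, dz, wx, wy, wz, grip, dx, dy, dz, wx, wy, wz, grip, ...]. A call has 1 to 8 rows; each row shifts and turns the commanded pose from where the row before left it; what a row does not reach is not made up. A row lasts 1/12 s, in which the tool goes at most 41.7 mm and 7.16 degrees, less where a joint would pass 70% of its speed; a pose out of reach is approached as far as the arm can. A call is refused whole if a number of a shift passes 1 or a number of a turn 1, either way. A call with a gripper value outside its range is refused whole. The fingers move at their own pace and stop on an object; "squeeze" is the grip in N (left out, the last holds). Time passes only in rows, so rows that do not move let the fingers close. It gives the time, the measured TCP pose, the force and the opening at its end, in the units of the state.
- robot.observe(): the state, without advancing time (a new reading comes with each control period).
- read_camera(name): name is "scene" or "top" or "wrist"; returns (picture, depth): 420x560x3 uint8, red, green, blue; 420x560 float32, m along the optical axis (not along the pixel's ray), 0 where there is no reading.
- get_calibration(name): a dict with "fx", "fy", "cx", "cy" (pixels), "origin" and "orientation" of the camera in the world. Camera axes: x right, y down, z forward; pixel columns grow to the right and rows downward; lengths in m; the calibration is good to about 2 mm. A picture is of the moment at which its call begins: read the wrist's pose just before it. get_calibration takes no time and is no camera call; for the wrist camera it gives the pose at the moment of the call.
- workorder.hand_in(): hands the job in, once; it reports no verdict.
The state is a dict: "time_s": time; "qpos": joint angles; "qvel": joint speeds; "joint_torque": joint torques, N m; "ee_pos": TCP position; "eef_rot": TCP orientation; "contact_force": force on the tool from outside, world axes, zero at the start; "ft_torque": the same for the moment, N m; "finger_gap": opening from 0.0 (shut) to 1.0 (fully open).
Only numpy, scipy, OpenCV 4.12 (cv2) and the standard library are available. Lean on these libraries where they do the work, as an engineer would, in place of code of your own. Each camera call takes 0.05 s, during which the arm holds its last target. There are 200 camera calls.

### The job

Leaves have been laid in the small screw press on the bench. Swing the folding grip of its crank out until it stands upright, wind the crank clockwise with it until the platen is tight on the pile of boards (the crank then comes to a firm stop), and fold the grip back flat along the crank arm so that the press can go into the drying oven. Leave the pile where it lies and the other things on the bench alone.

Things in the scene. Friction and masses are not known exactly. Their poses are not given: they have to be found in the camera images.
- press: The fixed press, grey and steel: base plate 92 x 144 x 16 mm on 6 mm feet, two upright steel columns (14 mm, 58 mm either side of the middle along its y) carrying a grey crossbeam (32 mm wide, 144 mm long along y, its top 120 mm high; the nuts on it end 132 mm high). Origin: on the bench surface under the upright spindle axis; z up. It does not move.
- crank (a joint): Angle of the crank on top of the press, rad. It grows when the crank is turned clockwise seen from above, which winds the platen, and with it the whole crank and grip, DOWN by 8 mm a turn (1.27 mm per rad). The platen touches the pile at about 9.7; at 11.3 the crank hub meets its stop on the crossbeam: fully tight. It starts between 0 and 5.2. About 0.12 N m of thread friction, and up to 0.06 N m more as the pile is squeezed; it stays where it is left.
- grip_pivot (a point): The folding pivot of the grip at the outer end of the crank arm, 58 mm from the spindle axis. It is 165.5 mm above the bench when the crank is fully tight and 14 mm higher at crank 0. Its x axis points outward along the arm (from the spindle axis to the pivot), z up, y is the pivot's axis. The arm is a level steel bar 12 mm wide and 10 mm thick, its top 11.5 mm below the pivot; the fork at the pivot is 18 mm wide.
- grip (a joint): Angle of the folding grip about the pivot, rad: 0 = folded flat, lying along the top of the arm and pointing inward to the spindle axis; 1.57 = swung out, upright, at its stop. It stays at any angle (0.05 N m of friction).
- grip_mid (a point): Middle of the grip's black barrel-shaped sleeve, on the sleeve's axis at its thickest place, 29 mm from the pivot. The sleeve is 21 mm thick there and 15 mm at its ends, 36 mm long (10 to 46 mm from the pivot), and turns freely on its own axis, so that it can be held while the crank goes round; pinched across the pivot's axis at the thickest place it also swivels between the fingers while it is folded.
- platen: The steel platen, 84 x 96 x 12 mm, that the spindle pushes down; origin at the centre of its underside, which is 70 mm above the bench at crank 0 and 56 mm when fully tight.
- pile: The pile of plywood boards, cardboard and blotters, 84 x 86 mm and 36 mm thick, lying loose on the press base (22 mm above the bench) under the platen; origin at the centre of its underside, z up. It gives by 2 mm under the tight platen.
- petri: Bystander: round flat dish, 88 mm across, 14 mm high; origin under its centre.
- forceps: Bystander: steel forceps, 124 mm long, lying on the bench; origin under the middle.
- jar: Bystander: lidded specimen jar, 49 mm across, 68 mm high; origin under its centre.
- lens: Bystander: hand lens, 148 mm long, 13 mm high, lying on the bench; origin under the middle.
Not all that is in view belongs to the job. What is shaped like the pile but green is not meant.

How it is judged:
On the way, in this order (a step that is already met when the one before it is completed fails the run):
1. the grip is swung out upright (value of joint grip above 1.35 rad), for 0.2 s.
2. the platen is wound down tight on the pile with the grip out (value of joint crank above 10.4 rad and value of joint grip above 1.1 rad and contact force between platen and pile above 12 N), for 0.1 s.
At the end, for the whole second after the job is handed in: The crank is wound to within 1 rad of its stop, the platen presses on the pile with more than 12 N, the grip lies folded along the arm (within 0.15 rad), the crank is still, and the pile lies central in the press (within 12 mm) (value of joint crank above 10.3 rad and contact force between platen and pile above 12 N and value of joint grip below 0.15 rad and velocity of joint crank between -0.1 and 0.1 rad/s and x of pile in the frame of press between -0.012 and 0.012 m and y of pile in the frame of press between -0.012 and 0.012 m); the robot touches nothing.
It fails at once if a bystander is shifted by more than 30 mm (distance of any of petri, forceps, jar, lens from where it was at the start of the episode above 0.03 m).
It also fails if it takes over 62 s, if anything falls off the work surface, if the arm or the gripper's body presses on something with over 40 N, if the wrist force passes 120 N, or if a joint passes its speed limit or range.

## Working session

There is one attempt and no reset: what is moved stays moved. The work goes in short steps, Python scripts to look and compute and a tool call to move; the robot and the scene stay as the last step left them, time stands still between calls to the robot, and variables do not carry over. Pictures are saved under pics/ and viewed, about 8 in all and at most 12, crops included, and the job is handed in when it is done.

Besides the shell and the picture viewer there is one more tool, called after "Request:" as name(argument=value, ...) on one line, values as JSON. arm_command: Moves the arm, as the interface text tells. Its arguments: {"type":"object","properties":{"increments":{"type":"array","items":{"type":"number"}},"squeeze":{"type":"number"}},"required":["increments"]}

```bash
ls; mkdir -p pics
cat > h.py <<'E'
import numpy as np, cv2
from scipy.spatial.transform import Rotation as R
from plant import robot, read_camera, get_calibration, workorder
def cal(n):
    c=get_calibration(n); q=c["orientation"]
    return c, R.from_quat([q[1],q[2],q[3],q[0]]).as_matrix(), np.array(c["origin"])
def ray(n,u,v):
    c,M,o=cal(n); return o, M@np.array([(u-c["cx"])/c["fx"],(v-c["cy"])/c["fy"],1.])
def plane(n,u,v,z):
    o,d=ray(n,u,v); return o+d*(z-o[2])/d[2]
def proj(n,p):
    c,M,o=cal(n); q=M.T@(np.array(p)-o); return np.array([c["fx"]*q[0]/q[2]+c["cx"],c["fy"]*q[1]/q[2]+c["cy"]])
def cloud(n,dep):
    c,M,o=cal(n); v,u=np.mgrid[:dep.shape[0],:dep.shape[1]]
    P=np.stack([(u-c["cx"])/c["fx"]*dep,(v-c["cy"])/c["fy"]*dep,dep],-1)@M.T+o
    P[dep==0]=np.nan; return P
def save(n,im): cv2.imwrite("pics/"+n+".png",im[...,::-1])
E
python3 - <<'E'
from h import *
a,d=read_camera("scene");save("scene0",a);np.save("scene0d",d)
b,d2=read_camera("top");save("top0",b);np.save("top0d",d2)
for n in("scene","top","wrist"): print(n,get_calibration(n))
print(robot.observe())
E
```

```text
pics
scene {'fx': 407.0972591840921, 'fy': 407.0972591840921, 'cx': 285.51815221075753, 'cy': 209.77468583305932, 'origin': array([-0.19728543,  0.95372868,  0.72424343]), 'orientation': array([ 0.19366563, -0.3315056 ,  0.80014991, -0.46082295])}
top {'fx': 508.5703195491163, 'fy': 508.5703195491163, 'cx': 281.43518986093017, 'cy': 204.5947772663782, 'origin': array([0.45359501, 0.22579295, 1.48991467]), 'orientation': array([-0.02177309,  0.71106018, -0.70228634,  0.02670691])}
wrist {'fx': 314.5188459985606, 'fy': 314.5188459985606, 'cx': 276.8198918694703, 'cy': 207.7092624824347, 'origin': array([ 0.32754917, -0.5942908 ,  0.37426524]), 'orientation': array([ 0.12504592,  0.82176988, -0.54957644, -0.08380642])}
{'time_s': 0.1, 'qpos': array([ 1.07191709,  0.47776021,  0.02230565,  1.55633383, -0.01148341,
        1.1092623 , -0.08309135]), 'qvel': array([-2.68843905e-04, -2.09108540e-03,  1.64902221e-03, -2.89727214e-03,
        7.91172131e-05,  3.12213304e-04, -4.07443129e-04]), 'joint_torque': array([ 5.01756746e-03, -5.97754455e+01,  1.61438048e+00, -2.81954437e+01,
        1.29136280e-02,  5.09065198e-03, -3.28168323e-05]), 'ee_pos': array([ 0.25692508, -0.62363303,  0.23040144]), 'eef_rot': array([-0.13674999, -0.69349423, -0.13786568,  0.69379986]), 'contact_force': array([-0.10707071, -0.24901465, -0.09943892]), 'ft_torque': array([-0.00777099,  0.0655656 , -0.02739816]), 'finger_gap': 0.9968494229164124}
```

View pics/scene0.png

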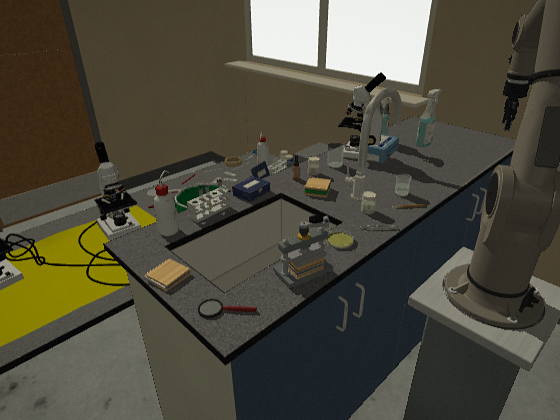

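View pics/top0.png

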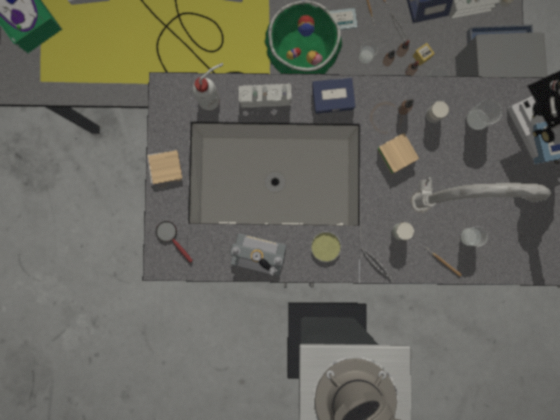

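Scene: the press is at (303,262), with a black sleeve at (316,218). Top: the press is at (258,253), with a dark sleeve at (265,264). Things that could be mistaken for the pile or grip are the loose board piles at top (165,167) and (398,153, green-banded), plus the lens handle (182,249) and forceps (373,262). The right pile is the one inside the press, and the right grip is the black sleeve on its crank. I'll check that with a close crop.

Run:
```python
from h import *
a=cv2.imread("pics/scene0.png");b=cv2.imread("pics/top0.png")
A=cv2.resize(a[195:295,260:360],(400,400),interpolation=2);B=cv2.resize(b[225:285,225:285],(400,400),interpolation=2)
cv2.imwrite("pics/crop.png",np.hstack([A,B]))
P=cloud("top",np.load("top0d.npy"))
for r in range(232,274,2): print(r,' '.join('%3.0f'%(P[r,c,2]*1000) for c in range(228,294,2)))
S=cloud("scene",np.load("scene0d.npy"));
m=(a.max(2)<45)&(S[...,2]>.13)&(S[...,2]<.3); m[:, :270]=0;m[:,350:]=0;m[:195]=0;m[300:]=0
q=S[m];print(len(q),np.median(q,0),q.min(0),q.max(0)); v,u=np.nonzero(m);print(u.min(),u.max(),v.min(),v.max())
for u,v in((258,253),(265,264)): print(P[v,u], plane("top",u,v,.17))
```

```text
232   1   1  -0   2   0  -0   1   7   2   0   5   0  -3  -1   3   3   2  -5  -0  -3  -2   2   1  -3  -0  -2  -1  -2  -0  -0   1  -4   2
234   3  -6  -2   2   5  29  29  21  -1  -3   0   0  -1   3   3  -2   1   6   3   3  -5   1  -0  -1  -3  -1   0  -3  -0  -1   4   2   2
236   6   3  -1   5  -2  21  20  25  23  21  44  23   6   0  -2   1   1  -2  -6  -0   3  -1   0  -2   7   2  -0  -1  -5  -4  -0   6  -5
238   0   2   4  -7   1  27  27  19  77  73  76  79  76  57  40  20   7   2   1  -5  -2   4  -4   0  -5  -2   0  -5   1   2   2  -1   4
240  -0  -0   4   3  25  19  20  20  75  82  81  77  78  77  76  76  76  60  44  19  16   2   4   2  -1   2   3   2   4  -1  -6   5  -4
242  -4  -2   0   1  23  21  23  25  75  81  76  75  75  70  76  75  74  73  81  75  77  57  36  18  17  -3   1   2  -3  -0  -3   6   1
244  -1   0   2 117 122  24  21  23  81  76  77  78  76  76  79  77  80  78  76  82  75  76  78  72  84  17  23  25  19  -0   3   1   3
246  -2   2 119 120 120 121 118 118 114  80  77  80  83  78  76  77  79  77  76  79  79  79  80  79  77  21  19  21  15   6   5   1   5
248  -3  -2 
[... 1320 characters left out ...]
120   6   2  -2   1  -2   3
268   1  -4   2  -5   1  -1  -3  -2   2   2  74  76  73  78  80  79  75  74 175 180 183 183 166 175  21  24  24  -2  -1   5   4   5  -1
270   5   4  -1  -3   2  -6  -3  -8   3  -3  -3   3   4  -1  76  79  73  77  78  74 175 176 177 180 178  26  21  -3   9  -1   5   1  -2
272  -1  -0  -6  -4   0   4   2  -0   1   2   2   1   2   0  -0   4   5   3  73  75  79 177 178 177  20  24   4   2   8   3   2   4  -0
164 [0.39298407 0.27173198 0.17294921] [0.36455303 0.23355118 0.13052842] [0.41869001 0.298453   0.18482786]
299 327 215 235
[0.41790386 0.27655593 0.15943565] [0.41818726 0.27615286 0.17      ]
[0.3906742  0.25739805 0.18107098] [0.39014198 0.25766538 0.17      ]
```

View pics/crop.png

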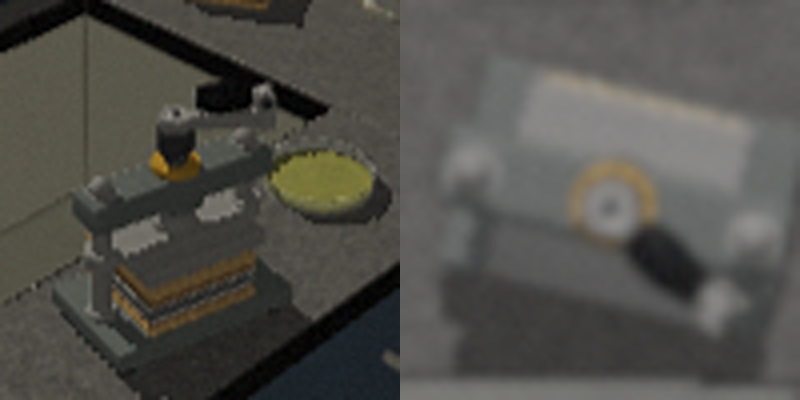

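The crop confirms it. The press holds the brown and white pile, and its crank arm points to lower right in the top view, with the black sleeve folded inward. Next I'll measure the crank and check the route for tall obstacles.

Run:
```python
from h import *
P=cloud("top",np.load("top0d.npy"));S=cloud("scene",np.load("scene0d.npy"))
b=cv2.imread("pics/top0.png")
q=P.reshape(-1,3);q=q[np.isfinite(q).all(1)]
near=q[(abs(q[:,0]-.41)<.12)&(abs(q[:,1]-.27)<.12)]
beam=near[(near[:,2]>.11)&(near[:,2]<.128)]
r=cv2.minAreaRect((beam[:,:2]*1000).astype(np.float32));print("beam",r)
hub=near[(near[:,2]>.155)&(near[:,2]<.171)];print("hub",len(hub),np.median(hub,0),hub.min(0),hub.max(0))
gr=near[near[:,2]>.172];r=cv2.minAreaRect((gr[:,:2]*1000).astype(np.float32));print("grip",len(gr),r,np.median(gr[:,2]));c,v=np.linalg.eigh(np.cov(gr[:,:2].T));print(v[:,1],gr[:,:2].mean(0))
for x,y in((256.5,256),(272.7,270)): print(plane("top",x,y,.165),plane("top",x,y,.175))
for n,C in(("top",P),("scene",S)):
  C=C.reshape(-1,3);C=C[np.isfinite(C).all(1)]
  for y in np.arange(-.8,.5,.1):
    print(n,'%.1f'%y,[int(1000*max(C[(abs(C[:,0]-x)<.05)&(abs(C[:,1]-y-.05)<.05)][:,2],default=-1)) for x in np.arange(.2,.9,.1)])
```

```text
beam ((411.2335205078125, 281.5616455078125), (143.6309051513672, 32.43719482421875), 77.09276580810547)
hub 65 [0.4102356  0.28143416 0.16275984] [0.3717681 0.2395159 0.1550633] [0.42070337 0.29195768 0.16832483]
grip 145 ((386.1573791503906, 253.3935546875), (52.27956771850586, 20.196491241455078), 48.73976516723633) 0.18041782248752547
[0.67414971 0.73859473] [0.38637834 0.2530788 ]
[0.41026243 0.28011219 0.165     ] [0.41058949 0.2797022  0.175     ]
[0.37469651 0.2376406  0.165     ] [0.375292   0.23755118 0.175     ]
top -0.8 [-909, -194, -1000, -1000, -1000, -1000, -1000]
top -0.7 [-910, -923, -1000, 2, 6, 7, -1000]
top -0.6 [-908, 11, 10, 12, 10, 117, 164]
top -0.5 [-907, 10, 10, 13, 322, 25, 220]
top -0.4 [-909, 9, 79, 79, 390, 14, 97]
top -0.3 [-914, 12, 17, 12, 390, 10, 76]
top -0.2 [10, 10, 10, 75, 337, 46, 109]
top -0.1 [2, 12, 16, 11, 10, 44, 10]
top -0.0 [5, 8, 19, 18, -211, -210, 47]
top 0.1 [6, 9, 19, 18, -215, -212, 45]
top 0.2 [-916, 8, 189, 80, -212, -211, 74]
top 0.3 [-910, 10, 133, 82, -211, -214, 72]
top 0.4 [-911, 8, 22, 10, 7, 8, 171]
scene -0.8 [-1000, 1, 4, 4, 5, 124, 227]
scene -0.7 [531, 598, 5, 5, 4, 66, 229]
scene -0.6 [630, 620, 4, 4, 4, 359, 371]
scene -0.5 [661, 2, 4, 4, 261, 33, 302]
scene -0.4 [663, 3, 70, 74, 385, 5, 93]
scene -0.3 [-929, 2, 11, 72, 384, 6, 72]
scene -0.2 [-925, 3, 4, 76, 337, 40, 105]
scene -0.1 [-3, 11, 12, 56, 5, 40, 5]
scene -0.0 [-2, 3, 16, 16, -1000, -221, 42]
scene 0.1 [-1, 3, 15, 15, -1000, -220, 40]
scene 0.2 [-1000, 3, 184, 3, -1000, -220, 71]
scene 0.3 [-1000, 4, 132, 57, -1000, -221, 66]
scene 0.4 [-1000, 4, 15, 5, 3, 4, 164]
```

Run:
```python
from h import *
s=robot.observe();q=s["eef_rot"];M=R.from_quat([q[1],q[2],q[3],q[0]]).as_matrix();print(M.round(3))
print("tool y yaw",np.degrees(np.arctan2(M[1,1],M[0,1])))
p=s["ee_pos"];print("az",np.degrees(np.arctan2(p[1],p[0])))
P=cloud("top",np.load("top0d.npy")).reshape(-1,3)
f=P[(P[:,2]>.15)&(P[:,1]<0)&(P[:,1]>-.7)&(P[:,0]<.7)&(P[:,0]>.3)];print(f.min(0),f.max(0),len(f))
```

```text
[[-0.001  0.381 -0.925]
 [ 0.001 -0.925 -0.381]
 [-1.    -0.002  0.   ]]
tool y yaw -67.60604266078518
az -67.60926016128268
[ 0.55399918 -0.40368488  0.15070505] [ 0.58558036 -0.17883137  0.39099584] 1596
```

Request:
arm_command(increments=[0.4,1,0.4,0,0,0.2,1,0.4,1,0.4,0,0,0.2,1,0.4,1,0.4,0,0,0.2,1,0.4,1,0.4,0,0,0.2,1,0.4,1,0,0,0,0.2,1,0.4,1,0,0,0,0.2,1,0.4,1,0,0,0,0.2,1,0.4,1,0,0,0,0.2,1])

```text
time_s: 0.77
ee_pos: [0.3373, -0.4227, 0.271]
eef_rot: [-0.185, -0.682, -0.186, 0.682]
contact_force: [1.1, -0.2, -0.3]
finger_gap: 1.001
```

Request:
arm_command(increments=[0.4,1,0,0,0,0.2,1,0.4,1,0,0,0,0.2,1,0.4,1,0,0,0,0.2,1,0.4,1,0,0,0,0.2,1,0.4,1,0,0,0,0.2,1,0.4,1,0,0,0,0.2,1,0.4,1,0,0,0,0.2,1,0.4,1,0,0,0,0.2,1])

```text
time_s: 1.43
ee_pos: [0.4171, -0.2228, 0.2711]
eef_rot: [-0.233, -0.668, -0.233, 0.668]
contact_force: [0.1, -0.2, 0.0]
finger_gap: 1.0
```

Request:
arm_command(increments=[0.4,1,0,0,0,0.2,1,0.4,1,0,0,0,0.2,1,0.4,1,0,0,0,0.2,1,0.4,1,0,0,0,0.2,1,0,1,0,0,0,0.2,1,0,1,0,0,0,0.2,1,0,1,0,0,0,0.2,1,0,1,0,0,0,0.2,1])

```text
time_s: 2.1
ee_pos: [0.4567, -0.023, 0.271]
eef_rot: [-0.279, -0.65, -0.279, 0.65]
contact_force: [-0.4, 0.1, -0.7]
finger_gap: 1.002
```

Request:
arm_command(increments=[0,1,0,0,0,0.2,1,0,1,0,0,0,0.2,1,0,1,0,0,0,0,1,0,1,0,0,0,0,1,0,0,0,0,0,0,1,0,0,0,0,0,0,1])

```text
time_s: 2.6
ee_pos: [0.4567, 0.0771, 0.2711]
eef_rot: [-0.291, -0.644, -0.291, 0.645]
contact_force: [0.1, -0.4, -0.6]
finger_gap: 1.0
```

Request:
arm_command(increments=[-0.33,0.92,0,0,0,0,1,-0.33,0.92,0,0,0,0,1,-0.33,0.92,0,0,0,0,1,-0.33,0.92,0,0,0,0,1,-0.33,0.92,0,0,0,0,1,-0.33,0.92,0,0,0,0,1,-0.33,0.92,0,0,0,0,1,-0.31,0.86,0,0,0,0,1])

```text
time_s: 3.27
ee_pos: [0.3916, 0.2582, 0.2711]
eef_rot: [-0.289, -0.645, -0.289, 0.645]
contact_force: [0.3, -0.1, -0.4]
finger_gap: 1.003
```

Request:
arm_command(increments=[0,0,0,0,0,0,1,0,0,0,0,0,0,1])

```text
time_s: 3.43
ee_pos: [0.3915, 0.2582, 0.2711]
eef_rot: [-0.29, -0.645, -0.29, 0.645]
contact_force: [0.4, -1.3, -0.7]
finger_gap: 0.996
```

Run:
```python
from h import *
s=robot.observe();print(s["ee_pos"],s["qpos"])
a,d=read_camera("wrist");np.save("w1d",d)
P=cloud("wrist",d)
u=np.array([-.66,-.751]);o=np.array([.4108,.2808])
for nm,p in(("sp",[*o,.165]),("mid",[*(o+.029*u),.173]),("piv",[*(o+.058*u),.173])):
  k=proj("wrist",p);print(nm,k); cv2.circle(a,tuple(int(round(t)) for t in k),3,(255,0,0),1)
save("w1",a)
q=P.reshape(-1,3);q=q[np.isfinite(q).all(1)]
for z0,z1,n in((.115,.127,"beam"),(.155,.17,"hub"),(.174,.2,"grip")):
  m=q[(q[:,2]>z0)&(q[:,2]<z1)&(np.hypot(*(q[:,:2]-o).T)<.08)]
  if len(m): print(n,len(m),np.median(m,0),cv2.minAreaRect((m[:,:2]*1000).astype(np.float32)),np.percentile(m[:,2],[5,50,95]))
```

```text
[0.39154977 0.25817496 0.27107574] [-0.06303763  0.15551718 -0.71201059  1.94223694  0.11483226  1.08458721
 -1.54807016]
sp [274.46885492 170.06907443]
mid [274.6776823  207.54783538]
piv [274.92456606 240.76979919]
beam 3517 [0.41545013 0.30373065 0.12102234] ((412.3290100097656, 282.4148864746094), (143.32484436035156, 32.8568229675293), 77.04515838623047) [0.1186177  0.12102234 0.12549592]
hub 692 [0.41150764 0.28194763 0.16290387] ((396.1970520019531, 263.96234130859375), (71.31349182128906, 21.841386795043945), 48.97813034057617) [0.1610282  0.16290387 0.16430392]
grip 1403 [0.3894827  0.25689844 0.18068466] ((387.0203857421875, 254.2706298828125), (53.41960906982422, 20.529029846191406), 48.71982955932617) [0.1758079  0.18068466 0.18462386]
```

View pics/w1.png

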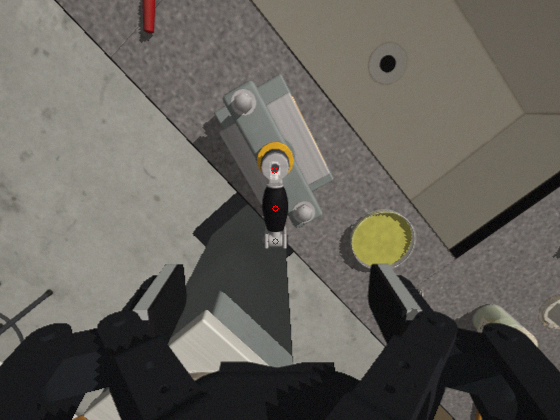

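The wrist view confirms the target. The projected spindle, mid and pivot points, (274,170), (275,208) and (275,241), lie on the hub, sleeve and fork. The jaws open across the pivot's axis. Descending now.

Request:
arm_command(increments=[0.04,0.06,-0.7,0,0,0,0.2,0,0,-0.8,0,0,0,0.2,0,0,-0.8,0,0,0,0.2,0,0,-0.8,0,0,0,0.2,0,0,-0.7,0,0,0,0.2,0,0,-0.5,0,0,0,0.2,0,0,-0.4,0,0,0,0.2,0,0,0,0,0,0,0.2], squeeze=25)

```text
time_s: 4.15
ee_pos: [0.3924, 0.2575, 0.1519]
eef_rot: [-0.289, -0.644, -0.289, 0.647]
contact_force: [-0.2, -0.4, 0.6]
finger_gap: 0.604
```

Request:
arm_command(increments=[0,0,0,0,0,0,-1,0,0,0,0,0,0,-1,0,0,0,0,0,0,-1,0,0,0,0,0,0,-1,0,0,0,0,0,0,-1,0,0,0,0,0,0,-1])

```text
time_s: 4.65
ee_pos: [0.3928, 0.2602, 0.1545]
eef_rot: [0.29, 0.645, 0.29, -0.645]
contact_force: [-1.8, -0.2, 4.8]
finger_gap: 0.224
```

Request:
arm_command(increments=[-0.01,-0.01,0.15,0,0,0,-1,-0.02,-0.02,0.15,0,0,0,-1,-0.03,-0.04,0.14,0,0,0,-1,-0.04,-0.05,0.14,0,0,0,-1,-0.055,-0.065,0.125,0,0,0,-1,-0.065,-0.075,0.115,0,0,0,-1])

```text
time_s: 5.15
ee_pos: [0.3871, 0.2536, 0.1747]
eef_rot: [0.29, 0.645, 0.29, -0.645]
contact_force: [0.4, 4.8, -3.3]
finger_gap: 0.223
```

Request:
arm_command(increments=[-0.075,-0.085,0.1,0,0,0,-1,-0.08,-0.095,0.085,0,0,0,-1,-0.09,-0.1,0.065,0,0,0,-1,-0.095,-0.11,0.05,0,0,0,-1,-0.095,-0.11,0.03,0,0,0,-1,-0.1,-0.115,0.01,0,0,0,-1,0,0,0,0,0,0,-1,0,0,0,0,0,0,-1])

```text
time_s: 5.82
ee_pos: [0.3748, 0.2388, 0.1841]
eef_rot: [0.29, 0.646, 0.29, -0.644]
contact_force: [0.9, 3.0, 7.5]
finger_gap: 0.224
```

Run:
```python
from h import *
a,d=read_camera("scene");save("s1",cv2.resize(a[180:290,250:390],(700,550),interpolation=2));s=robot.observe();print(s["ee_pos"],s["contact_force"],s["finger_gap"])
```

```text
[0.37483255 0.23878976 0.18407184] [1.48614372 3.52314883 6.97531229] 0.21915840546775273
```

View pics/s1.png

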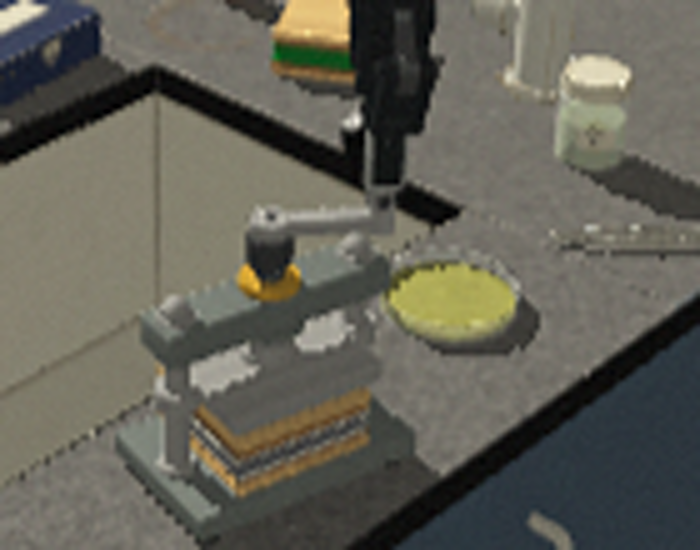

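Run:
```python
from h import *
o=np.array([.4115,.2815]);u=np.array([-.66,-.751])
for th in (90,75,60):
  for r in (0,.029,.05):
    t=np.radians(th);p=[*(o+u*(.058-r*np.cos(t))),.1735+r*np.sin(t)]
    print(th,r,((proj("scene",p)-[250,180])*5).round())
```

```text
90 0 [384. 190.]
90 0.029 [386. 142.]
90 0.05 [388. 106.]
75 0 [384. 190.]
75 0.029 [372. 144.]
75 0.05 [363. 110.]
60 0 [384. 190.]
60 0.029 [358. 150.]
60 0.05 [339. 119.]
```

The tip at (352,118) suggests the grip is only about 70° up. I'll push it outward, watching the force.

Request:
arm_command(increments=[-0.08,-0.09,0,0,0,0,-1,-0.08,-0.09,0,0,0,0,-1,0,0,0,0,0,0,-1])

```text
time_s: 6.12
ee_pos: [0.371, 0.2342, 0.184]
eef_rot: [0.29, 0.646, 0.29, -0.644]
contact_force: [1.4, 3.9, 5.1]
finger_gap: 0.217
```

Request:
arm_command(increments=[-0.08,-0.09,0,0,0,0,-1,-0.08,-0.09,0,0,0,0,-1,0,0,0,0,0,0,-1])

```text
time_s: 6.37
ee_pos: [0.366, 0.2286, 0.1832]
eef_rot: [0.29, 0.645, 0.289, -0.645]
contact_force: [1.1, 1.8, 6.8]
finger_gap: 0.195
```

Run:
```python
from h import *
a,d=read_camera("scene");save("s2",cv2.resize(a[190:235,295:350],(550,450),interpolation=2));s=robot.observe();print(s["ee_pos"],s["contact_force"],s["finger_gap"])
```

```text
[0.36595215 0.22860706 0.18323448] [0.06991837 1.31225248 7.22212915] 0.19033384877643042
```

View pics/s2.png

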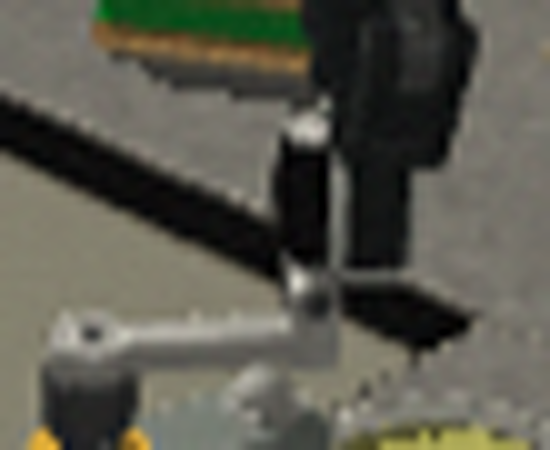

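The grip is now upright: sleeve at crop (305,190) above the fork at (310,290). The fingers have slid to its outer edge, though, so I'll open, recentre on the axis and regrip.

Request:
arm_command(increments=[0,0,0,0,0,0,0,0,0,0,0,0,0,0,0,0,0,0,0,0,0,0.15,0.19,0,0,0,0,0,0.15,0.19,0,0,0,0,0,0,0,0,0,0,0,0], squeeze=40)

```text
time_s: 6.92
ee_pos: [0.374, 0.2396, 0.1829]
eef_rot: [0.29, 0.645, 0.29, -0.645]
contact_force: [-0.3, 0.7, 0.3]
finger_gap: 0.501
```

Request:
arm_command(increments=[0,0,0,0,0,0,-1,0,0,0,0,0,0,-1,0,0,0,0,0,0,-1,0,0,0,0,0,0,-1,0,0,0,0,0,0,-1,0,0,0,0,0,0,-1])

```text
time_s: 7.42
ee_pos: [0.3733, 0.2385, 0.1829]
eef_rot: [0.29, 0.645, 0.29, -0.645]
contact_force: [0.1, 0.3, 1.8]
finger_gap: 0.217
```

Run:
```python
from h import *
a,d=read_camera("scene");c=a[190:235,295:350];S=cloud("scene",d)
save("s3",cv2.resize(c,(550,450),interpolation=2));s=robot.observe();print(s["ee_pos"],s["contact_force"],s["finger_gap"])
```

```text
[0.37326942 0.23845295 0.18284906] [ 0.18214671 -0.45468336  0.92242796] 0.2131628593492284
```

View pics/s3.png

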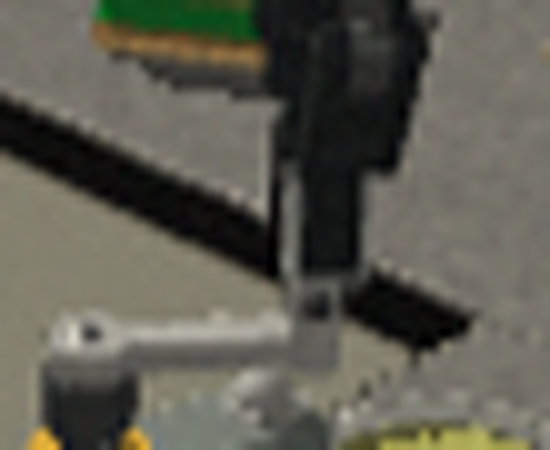

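The fingers are centred on the sleeve, grip upright. Now working out the circle rows: clockwise, 15° each, sinking 0.33 mm per row.

Run:
```python
import numpy as np
a=np.radians(228.7-15*np.arange(25));p=np.c_[np.cos(a),np.sin(a)]*58/25
for i,d in enumerate(np.diff(p,axis=0)): print(i,d.round(2))
```

```text
0 [-0.4   0.46]
1 [-0.27  0.54]
2 [-0.12  0.59]
3 [0.04 0.6 ]
4 [0.2  0.57]
5 [0.34 0.5 ]
6 [0.46 0.4 ]
7 [0.54 0.27]
8 [0.59 0.12]
9 [ 0.6  -0.04]
10 [ 0.57 -0.2 ]
11 [ 0.5  -0.34]
12 [ 0.4  -0.46]
13 [ 0.27 -0.54]
14 [ 0.12 -0.59]
15 [-0.04 -0.6 ]
16 [-0.2  -0.57]
17 [-0.34 -0.5 ]
18 [-0.46 -0.4 ]
19 [-0.54 -0.27]
20 [-0.59 -0.12]
21 [-0.6   0.04]
22 [-0.57  0.2 ]
23 [-0.5   0.34]
```

Request:
arm_command(increments=[-0.4,0.46,-0.013,0,0,0,-1,-0.27,0.54,-0.013,0,0,0,-1,-0.12,0.59,-0.013,0,0,0,-1,0.04,0.6,-0.013,0,0,0,-1,0.2,0.57,-0.013,0,0,0,-1,0.34,0.5,-0.013,0,0,0,-1])

```text
time_s: 7.97
ee_pos: [0.3669, 0.3204, 0.1808]
eef_rot: [-0.291, -0.644, -0.29, 0.645]
contact_force: [-0.3, -2.6, 2.0]
finger_gap: 0.215
```

Run:
```python
from h import *
s=robot.observe();p=s["ee_pos"];print(p,s["contact_force"],s["finger_gap"],np.hypot(*(p[:2]-[.4115,.2815])),np.degrees(np.arctan2(p[1]-.2815,p[0]-.4115)))
```

```text
[0.36687212 0.32041929 0.18080582] [-0.28278623 -2.57651799  1.97354197] 0.214852264913291 0.059214513195228614 138.9088172831488
```

Request:
arm_command(increments=[0.46,0.4,-0.013,0,0,0,-1,0.54,0.27,-0.013,0,0,0,-1,0.59,0.12,-0.013,0,0,0,-1,0.6,-0.04,-0.013,0,0,0,-1,0.57,-0.2,-0.013,0,0,0,-1,0.5,-0.34,-0.013,0,0,0,-1])

```text
time_s: 8.47
ee_pos: [0.4498, 0.3248, 0.1787]
eef_rot: [-0.29, -0.644, -0.29, 0.646]
contact_force: [-6.4, -2.5, 3.7]
finger_gap: 0.218
```

Request:
arm_command(increments=[0.4,-0.46,-0.013,0,0,0,-1,0.27,-0.54,-0.013,0,0,0,-1,0.12,-0.59,-0.013,0,0,0,-1,-0.04,-0.6,-0.013,0,0,0,-1,-0.2,-0.57,-0.013,0,0,0,-1,-0.34,-0.5,-0.013,0,0,0,-1])

```text
time_s: 8.97
ee_pos: [0.4548, 0.2441, 0.1769]
eef_rot: [0.289, 0.645, 0.291, -0.645]
contact_force: [-3.7, 5.2, -0.7]
finger_gap: 0.219
```

```bash
cat >> h.py <<'E'
def st():
    s=robot.observe();p=s["ee_pos"];d=p[:2]-[.4115,.2815];print(s["time_s"],p,s["contact_force"].round(1),s["finger_gap"],"r",np.hypot(*d),"ang",np.degrees(np.arctan2(d[1],d[0])),s["qpos"].round(2))
E
python3 -c "from h import *;st()"
```

```text
8.9667 [0.45480439 0.24406999 0.1769175 ] [-3.7  5.2 -0.7] 0.21858336431103556 r 0.05723876263812171 ang -40.83839471157626 [-0.06  0.35 -0.67  1.95  0.27  0.92 -1.59]
```

Request:
arm_command(increments=[-0.46,-0.4,-0.013,0,0,0,-1,-0.54,-0.27,-0.013,0,0,0,-1,-0.59,-0.12,-0.013,0,0,0,-1])

```text
time_s: 9.22
ee_pos: [0.416, 0.2237, 0.1761]
eef_rot: [0.289, 0.646, 0.29, -0.644]
contact_force: [2.0, 4.2, -5.0]
finger_gap: 0.216
```

Request:
arm_command(increments=[-0.6,0.04,-0.013,0,0,0,-1,-0.57,0.2,-0.013,0,0,0,-1])

```text
time_s: 9.38
ee_pos: [0.3867, 0.2286, 0.1754]
eef_rot: [0.289, 0.646, 0.289, -0.645]
contact_force: [3.3, -0.5, -0.6]
finger_gap: 0.211
```

```bash
python3 -c "from h import *;st()"
```

```text
9.3833 [0.38668878 0.22863981 0.17541833] [ 3.3 -0.5 -0.6] 0.21087497019251805 r 0.05839346320650179 ang -115.14415488498231 [-0.04  0.25 -0.71  2.1   0.21  0.87 -1.6 ]
```

Request:
arm_command(increments=[-0.5,0.34,-0.013,0,0,0,-1,-0.4,0.46,-0.013,0,0,0,-1])

```text
time_s: 9.55
ee_pos: [0.3715, 0.2419, 0.1756]
eef_rot: [0.293, 0.649, 0.283, -0.643]
contact_force: [52.8, -47.0, 1.7]
finger_gap: 0.223
```

Request:
arm_command(increments=[-0.27,0.54,-0.013,0,0,0,-1,-0.12,0.59,-0.013,0,0,0,-1])

```text
time_s: 9.72
ee_pos: [0.375, 0.2531, 0.1741]
eef_rot: [0.297, 0.651, 0.268, -0.644]
contact_force: [87.2, -87.0, -4.2]
finger_gap: 0.217
```

```bash
python3 -c "from h import *;st()"
```

```text
9.7167 [0.37497273 0.25312336 0.1741146 ] [ 87.2 -87.   -4.2] 0.2168557416002376 r 0.046254456114771796 ang -142.15773315239673 [-0.14  0.25 -0.71  2.09  0.27  0.88 -1.75]
```

That's the stop, but the force peaked near 123 N because I sent two calls without a check between them. Backing off now.

Request:
arm_command(increments=[0.12,-0.59,0,0,0,0,-1,0.27,-0.54,0,0,0,0,-1,0,0,0,0,0,0,-1,0,0,0,0,0,0,-1])

```text
time_s: 10.05
ee_pos: [0.3756, 0.2428, 0.1763]
eef_rot: [0.29, 0.651, 0.282, -0.642]
contact_force: [35.2, -23.1, 3.4]
finger_gap: 0.215
```

Run:
```python
from h import *
st()
a,d=read_camera("scene");save("s4",cv2.resize(a[185:295,260:380],(600,550),interpolation=2))
```

```text
10.05 [0.37561834 0.24281629 0.17625576] [ 35.2 -23.1   3.4] 0.21486535837507462 r 0.05276289950616918 ang -132.84792726636368 [-0.08  0.24 -0.72  2.1   0.23  0.86 -1.67]
```

View pics/s4.png

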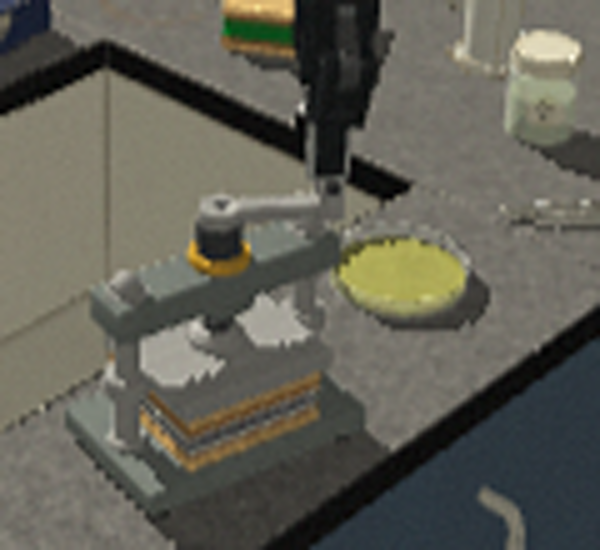

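The platen is down, with the hub on the yellow collar at (220,250) and the pile in place. I'll ease off, release, rise clear and measure the arm angle.

Request:
arm_command(increments=[0.1,-0.1,0,0,0,0,-1,0.1,-0.1,0,0,0,0,-1,0,0,0,0,0,0,-1,0,0,0,0,0,0,0,0,0,0,0,0,0,0,0,0,0,0,0,0,0.2,0,0,0,0,0,0,0.2])

```text
time_s: 10.68
ee_pos: [0.3677, 0.2452, 0.1739]
eef_rot: [-0.29, -0.645, -0.29, 0.645]
contact_force: [0.1, -0.6, 1.0]
finger_gap: 0.599
```

Request:
arm_command(increments=[0,0,0.6,0,0,0,0.2,0,0,0.7,0,0,0,0.2,0,0,0.7,0,0,0,0.2,0,0,0.7,0,0,0,0.2,0,0,0.5,0,0,0,0.2,0,0,0,0,0,0,0.2,0,0,0,0,0,0,0.2])

```text
time_s: 11.27
ee_pos: [0.368, 0.2454, 0.254]
eef_rot: [0.29, 0.645, 0.29, -0.645]
contact_force: [-0.9, -1.4, -0.7]
finger_gap: 0.599
```

Run:
```python
from h import *
st()
q=robot.observe()["eef_rot"];M=R.from_quat([q[1],q[2],q[3],q[0]]).as_matrix();print("tool y yaw",np.degrees(np.arctan2(M[1,1],M[0,1])),M[:,0])
a,d=read_camera("wrist");P=cloud("wrist",d);o=np.array([.4115,.2815])
q=P.reshape(-1,3);q=q[np.isfinite(q).all(1)]
for z0,z1,n in((.145,.162,"arm"),(.175,.222,"grip"),(.2,.222,"griptop"),(.115,.126,"beam")):
  m=q[(q[:,2]>z0)&(q[:,2]<z1)&(np.hypot(*(q[:,:2]-o).T)<.085)]
  if len(m)>5: print(n,len(m),np.median(m,0),cv2.minAreaRect((m[:,:2]*1000).astype(np.float32)),np.percentile(m[:,2],[5,50,95]))
save("w2",a)
```

```text
11.2667 [0.36802221 0.24538193 0.25404553] [-0.9 -1.4 -0.7] 0.5987724917876589 r 0.05652285770228254 ang -140.28274983321876 [-0.02  0.13 -0.75  2.02  0.1   1.04 -1.55]
tool y yaw -41.564741963180786 [ 7.97239364e-04  2.29255804e-04 -9.99999656e-01]
arm 1517 [0.40213919 0.27257345 0.15445082] ((399.2213439941406, 266.08935546875), (64.11114501953125, 22.23773956298828), 54.660003662109375) [0.15287804 0.15445082 0.155756  ]
grip 716 [0.38354543 0.24771625 0.20933892] ((381.8711853027344, 244.88018798828125), (19.830949783325195, 19.56592559814453), 48.74538803100586) [0.19753232 0.20933892 0.21262623]
griptop 646 [0.38339771 0.24737221 0.2097487 ] ((381.65106201171875, 245.060302734375), (18.97736167907715, 19.074857711791992), 0.39196208119392395) [0.20165591 0.2097487  0.21275583]
beam 4192 [0.41378181 0.30524446 0.12036218] ((410.9542236328125, 283.19097900390625), (143.7462158203125, 33.68446350097656), 76.36043548583984) [0.11809724 0.12036218 0.1229657 ]
```

View pics/w2.png

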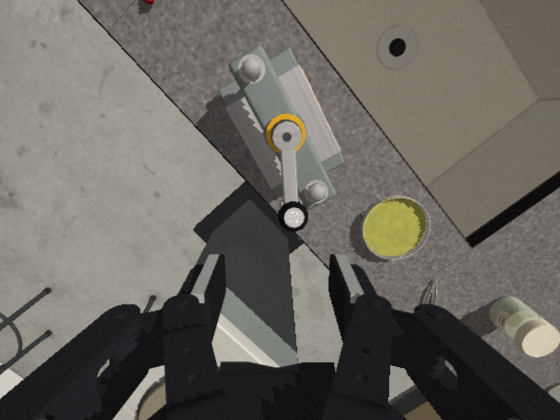

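Run:
```python
from h import *
print(plane("wrist",287,135,.157),plane("wrist",293,216,.212))
a,d=read_camera("wrist");P=cloud("wrist",d);o=np.array([.4115,.2815])
q=P.reshape(-1,3);q=q[np.isfinite(q).all(1)]
rr=np.hypot(*(q[:,:2]-o).T);m=q[(q[:,2]>.148)&(q[:,2]<.162)&(rr<.06)&(rr>.016)]
c,v=np.linalg.eigh(np.cov(m[:,:2].T));k=m[:,:2].mean(0);print(len(m),k,np.degrees(np.arctan2(*v[::-1,1])),np.degrees(np.arctan2(*(o-k)[::-1])),rr[(q[:,2]>.148)&(q[:,2]<.162)&(rr<.08)].max())
h=q[(q[:,2]>.148)&(q[:,2]<.162)&(rr<.012)];print("hub",h.mean(0))
```

```text
[0.41219123 0.2835241  0.157     ] [0.38414055 0.24820886 0.212     ]
681 [0.39016401 0.25601289] 52.10200412104494 50.066340032679946 0.05252369518651168
hub [0.4110395  0.28242288 0.15494073]
```

The view shows the arm clear at (287,137)–(293,216), pointing at about 51.5°, with the grip standing and leaning slightly inward. I'll fold it with closed fingers: push inward from outside, then press down.

Request:
arm_command(increments=[-0.05,-0.42,0,0,0,0.28,-1,-0.05,-0.42,0,0,0,0.28,-1,0,0,0,0,0,0,-1,0,0,0,0,0,0,-1,0,0,0,0,0,0,-1,0,0,-0.7,0,0,0,-1,0,0,-0.7,0,0,0,-1,0,0,-0.74,0,0,0,-1])

```text
time_s: 12.03
ee_pos: [0.366, 0.225, 0.2001]
eef_rot: [0.305, 0.638, 0.306, -0.637]
contact_force: [0.1, 0.2, 0.9]
finger_gap: 0.003
```

```bash
python3 -c "from h import *;st()"
```

```text
12.0333 [0.36600195 0.22496492 0.20009845] [0.1 0.2 0.9] 0.00319067799219763 r 0.07256919163620514 ang -128.82626078417695 [-0.01  0.17 -0.74  2.11  0.15  0.91 -1.51]
```

Request:
arm_command(increments=[0.15,0.19,0,0,0,0,-1,0.15,0.19,0,0,0,0,-1,0.15,0.19,0,0,0,0,-1,0.15,0.19,0,0,0,0,-1,0.15,0.19,0,0,0,0,-1,0.15,0.19,0,0,0,0,-1])

```text
time_s: 12.53
ee_pos: [0.3891, 0.2535, 0.2012]
eef_rot: [0.305, 0.638, 0.306, -0.637]
contact_force: [-0.6, 0.2, 0.1]
finger_gap: -0.004
```

Request:
arm_command(increments=[0.06,0.08,-0.2,0,0,0,-1,0.06,0.08,-0.2,0,0,0,-1,0.06,0.08,-0.2,0,0,0,-1,0,0,-0.15,0,0,0,-1])

```text
time_s: 12.87
ee_pos: [0.3933, 0.2593, 0.1815]
eef_rot: [0.305, 0.638, 0.306, -0.637]
contact_force: [1.0, 1.8, 3.5]
finger_gap: 0.001
```

```bash
python3 -c "from h import *;st()"
```

```text
12.8667 [0.39333332 0.25932353 0.18154635] [1.  1.8 3.5] 0.0014337000469663332 r 0.028667476708476653 ang -129.32389600484862 [-0.09  0.28 -0.72  2.04  0.23  0.9  -1.61]
```

Now pressing down gently, reading the force after each call.

Request:
arm_command(increments=[0,0,-0.1,0,0,0,-1,0,0,-0.1,0,0,0,-1,0,0,0,0,0,0,-1])

```text
time_s: 13.12
ee_pos: [0.3923, 0.258, 0.1761]
eef_rot: [-0.306, -0.637, -0.305, 0.638]
contact_force: [0.2, 0.4, -0.1]
finger_gap: 0.001
```

Request:
arm_command(increments=[0,0,-0.06,0,0,0,-1,0,0,-0.06,0,0,0,-1,0,0,0,0,0,0,-1])

```text
time_s: 13.37
ee_pos: [0.3929, 0.2582, 0.1748]
eef_rot: [-0.306, -0.638, -0.305, 0.638]
contact_force: [-2.6, -3.1, 14.2]
finger_gap: 0.004
```

A firm stop at TCP z 0.175, which is the flat height. Lifting clear to check.

Request:
arm_command(increments=[0,0,0.2,0,0,0,-1,0,0,0.8,0,0,0,-1,0,0,1,0,0,0,-1,0,0,1,0,0,0,-1,0,0,1,0,0,0,-1,0,0,0,0,0,0,-1,0,0,0,0,0,0,-1])

```text
time_s: 13.95
ee_pos: [0.393, 0.2583, 0.2745]
eef_rot: [0.306, 0.638, 0.305, -0.637]
contact_force: [-0.2, -0.2, -0.8]
finger_gap: 0.002
```

Run:
```python
from h import *
st()
a,d=read_camera("wrist");P=cloud("wrist",d);o=np.array([.4115,.282]);u=-np.array([.6225,.7826])
b,d2=read_camera("scene")
A=cv2.resize(a[40:300,180:400],(465,550));B=cv2.resize(b[195:295,275:335],(330,550),interpolation=2);save("end",np.hstack([A,B]))
q=P.reshape(-1,3);q=q[np.isfinite(q).all(1)];r=(q[:,:2]-o)@u;l=(q[:,:2]-o)@[-u[1],u[0]]
for k in np.arange(-.01,.07,.005):
  m=q[(abs(r-k)<.0025)&(abs(l)<.004)][:,2];print(round(k*1000),len(m),np.median(m)*1000 if len(m) else 0)
```

```text
13.95 [0.39299969 0.25832291 0.27454859] [-0.2 -0.2 -0.8] 0.002479959108145609 r 0.029655336625059495 ang -128.59741448870176 [-0.03  0.16 -0.75  1.93  0.12  1.09 -1.51]
-10 89 149.16561469439287
-5 54 154.04631745731277
0 53 154.62198705463243
5 51 154.21594916255637
10 96 157.8772878640268
15 130 174.4074174657115
20 3167 351.7003863224782
25 321 313.17576046370687
30 273 313.2423183309616
35 334 321.0890245063581
40 261 321.01773447730284
45 53 173.02485736828933
50 38 169.31723402273718
55 64 170.1609064477888
60 40 170.91200849006128
65 1 168.65220217648775
```

View pics/end.png

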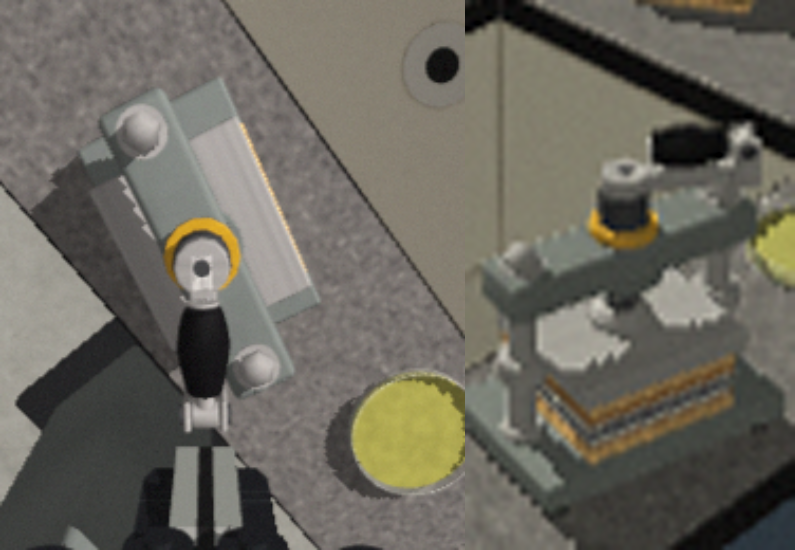

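```bash
python3 -c "
from h import *
print(workorder.hand_in())"
```

```text
the job is handed in; nothing more can be done
None
```

The job is done and handed in at about 14 s, but the run may have failed on force. At the crank's stop the measured wrist force reached about 123 N for a moment, over the 120 N limit. I had sent two winding calls without checking the force between them.

- **Work done:** I swung the grip upright, with one slip that I fixed by recentring the fingers and gripping again. I then wound the crank about one turn clockwise to its firm stop, released it, and pressed the grip flat with closed fingers.
- **Grip:** The last images show it folded, and its sleeve is level to about 0.05 rad by depth (limit 0.15).
- **Crank and platen:** The hub is down on the collar and the platen is on the pile. After release the arm stood a few degrees off its loaded position (limit 1 rad). I did not measure the platen's contact force directly.
- **Surroundings:** The pile looks in place by eye, and I saw no bystander moved. The tool was clear, about 85 mm above the grip, at hand-in.
- **Less certain:** At release the grip leaned about 15° inward. I judged it upright for the first step from one image and from the sleeve being held at the right radius, before and during winding.

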